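# Show the orange drive's sticker to the webcam

### The arm

A 6-joint arm with a two-finger parallel gripper is mounted at the origin on the work surface. World frame = base frame: x ahead of the robot, y to its left, z up, the work surface at z = 0. Lengths are in m, angles in rad, forces in N, time in s.
With the tool pointing down it reaches from about 0.35 to 0.85 m from the base axis. Payload 8.1 kg.
Tool frame: the origin (TCP) lies on the mounting face of the last link; the fingertips stand 186 mm ahead of it and the grasp point (between the pads) lies 167 mm ahead of it; z points along the fingers, y is the direction in which the jaws open and shut (so a half turn about z gives the same grasp; the last joint's range is limited). The gripper opens to 93 mm and grips with 3 to 60 N. Pads are 15 mm wide; open, the fingers measure 128 mm over their backs; the gripper's body (75 mm by 188 mm) begins 65 mm behind the grasp point.
Start: joints at [1.107, 0.13, 1.488, -0, 1.523, -0.085], TCP at [0.222, 0.557, 0.405] pointing down, gripper open.
Joint ranges: [-2.96, 2.96], [-0.89, 2.26], [0.02, 2.5], [-1.34, 4.48], [0, 2.73], [-2.66, 2.66]. Speed limits (rad/s): [2.39, 2.39, 2.79, 3.14, 3.14, 3.14].

### API

Orientations are given as a rotation vector (axis times angle).
In Python, from plant import robot, read_camera, spotter gives the robot as it stands.
- The arm moves only by the tool arm_command, never from a script. Its arguments are lists of equal length, an entry for each row: "xyz": the shift along the world's x, y, z in cm, a list of three; "turn": the turn, a rotation vector about the world's x, y, z in rad, a list of three. A call has 1 to 12 rows; each row shifts and turns the commanded pose from where the row before left it; what a row does not reach is not made up. A row lasts 1/8 s, in which the tool goes at most 62.5 mm and 10.7 degrees, less where a joint would pass 70% of its speed; a pose out of reach is approached as far as the arm can. A call is refused whole if a number of a shift passes 6.25 or a number of a turn 0.188, either way. A call with a gripper value outside its range is refused whole. "gripper" is the finger opening in cm, from 0 to 9.3, set as the call begins (left out, the last holds). The fingers move at their own pace and stop on an object; "force" is the grip in N (left out, the last holds). Time passes only in rows, so rows that do not move let the fingers close. It gives the time, the measured TCP pose, the force and the opening at its end, in the units of the state.
- robot.read_state(): the state, without advancing time (a new reading comes with each control period).
- read_camera(name): name is "side" or "top" or "wrist"; returns a dict with "frame" (384x512x3 uint8, red, green, blue), "z_map" (384x512 float32, m along the optical axis (not along the pixel's ray), 0 where there is no reading), "fx", "fy", "cx", "cy" (pixels), "eye" and "orientation" of the camera in the world. Camera axes: x right, y down, z forward; pixel columns grow to the right and rows downward; lengths in m; the calibration is good to about 2 mm. A picture is of the moment at which its call begins.
- robot.close_job(): hands the job in, once; it reports no verdict.
Trained networks look in a picture, given as the dict that the camera call returned (one of the last four; its "shot" number tells which), for a name from the list of things; names that differ only in an ending like _2 or _b are one class to them, and where a whole thing is asked for, a point or a joint stands for the part that bears it (a point fixed in the world has none). Each returns a list of dicts, best first, with "confidence" (0 to 1); they miss things now and then, are a little off and sometimes report something else, mostly with a low value. They report only what shows in the picture. A call takes as long as a camera call. They do not tell look-alikes from the thing itself.
- spotter.masks_of(picture, query): "pixels" (384x512 bool, what is visible of it) and "centre" ([row, column] in pixels, amid what is visible of it).
The state is a dict: "t": time; "q": joint angles; "dq": joint speeds; "joint_torque": joint torques, N m; "tool_pos": TCP position; "orientation": TCP orientation; "force": force on the tool from outside, world axes, zero at the start; "wrist_torque": the same for the moment, N m; "opening": finger opening in m.
Only numpy, scipy, OpenCV 4.12 (cv2) and the standard library are available. Lean on these libraries where they do the work, as an engineer would, in place of code of your own. Each camera call takes 0.05 s, during which the arm holds its last target. There are 200 camera calls.

### The job

A remote colleague wants to read the sticker on the orange backup drive: take that drive up out of the dock and hold it up in the air about 20 cm straight in front of the webcam's lens, centred in its line of sight, right way up and with its sticker side squarely facing the lens. Finish while still holding it there, still, in the gripper. Leave the webcam, the blue and grey drives, the mug and the stapler where they are.

Things in the scene. Friction and masses are not known exactly. Their poses are not given: they have to be found in the camera images.
- drive_orange_center (a point): centre (half-way up) of the orange portable drive: a rubber-cased slab 80 mm (y) by 16 mm thick (x) by 125 mm tall (z), 140 to 280 g, on end in a dock bay, lowest 40 mm inside. Its +x axis points out of the face with aluminium plate and white bar-code sticker; the other face has a plain black plate. z points to its upper edge, bare rubber, gripped across the 16 mm. Its bay (one of three) varies.
- drive_blue_center (a point): centre of the blue drive, same shape: 80 mm (y) by 16 mm thick (x) by 125 mm tall (z), 140 to 280 g, on end in a dock bay, lowest 40 mm inside. Leave it.
- drive_grey_center (a point): centre of the grey drive, same shape: 80 mm (y) by 16 mm thick (x) by 125 mm tall (z), 140 to 280 g, on end in a dock bay, lowest 40 mm inside. Leave it.
- dock: black drive dock fixed to the desk, 240 (x) by 120 (y) by 55 mm high; origin at the centre of its underside. Three bays open upward at x = -70, 0, +70 mm, each 20 mm (x) by 84 mm (y), 40 mm deep, floor 15 mm above the desk. The drives' axes are along the dock's; 54 mm of free air between neighbouring drives.
- lens (a point): centre of the lens front, black on a white webcam head (36 x 96 x 42 mm), about 0.3 m above the desk on a thin post with a 110 mm round foot. The lens looks along this point's -x axis, tilted down from level by the head's joint; +y is level and z is up in the picture. The post is behind the head; nothing stands between lens and robot.
- cam_head (a joint): downward pitch of the webcam's head (rad): 0 looks level, 0.2 to 0.55 at the start; stiff hinge that stays where it is, leave it
- stand: the webcam's stand fixed to the desk with the head on it; origin at the centre of the underside of its foot, the head's centre is straight above it, 300 mm up; the post stands 45 mm behind these (its +x), so the lens looks from the post's side over the foot's centre
- mug_center (a point): centre of a blue mug, 80 mm across, 90 mm tall, standing on the desk; leave it
- stapler_center (a point): centre of a red and black stapler, 150 x 36 x 55 mm, lying on the desk; leave it
- drive_orange: the orange drive itself; origin at the centre of its lower edge, 62.5 mm below its centre
Mind the look-alikes: they are no part of the job. Of the things that look like the drive_orange, the largest one is meant.

How it is judged:
By the outcome, as a careful person would: the job done as asked, in the order asked, and still so for the second after the job is handed in, while the arm keeps its last pose, push and grip.
It also fails if it takes over 38 s, if anything falls off the work surface, if the arm or the gripper's body presses on something with over 40 N, if the wrist force passes 120 N, or if a joint passes its speed limit or range.

## Working session

There is one attempt and no reset: what is moved stays moved. The work goes in short steps, Python scripts to look and compute and a tool call to move; the robot and the scene stay as the last step left them, time stands still between calls to the robot, and variables do not carry over. Pictures are saved under pics/ and viewed, about 8 in all and at most 12, crops included, and the job is handed in when it is done.

Besides the shell and the picture viewer there is one more tool, called after ">>>" by a JSON object that holds its "fn" and its "kwargs", one argument or row to a line. arm_command: Moves the arm, as the interface text tells. Its arguments: {"type":"object","properties":{"xyz":{"type":"array","items":{"type":"array","items":{"type":"number"}}},"turn":{"type":"array","items":{"type":"array","items":{"type":"number"}}},"gripper":{"type":"number"},"force":{"type":"number"}},"required":["xyz","turn"]}

```bash
mkdir -p pics
cat > h.py <<'E'
import numpy as np, cv2
from scipy.spatial.transform import Rotation as R
from plant import robot, read_camera, spotter
def rot(o):
    o=np.array(o,float)
    return o if o.shape==(3,3) else (R.from_rotvec(o).as_matrix() if o.size==3 else R.from_quat(o).as_matrix())
def cloud(p):
    z=p["z_map"]; v,u=np.indices(z.shape)
    c=np.stack([(u-p["cx"])/p["fx"]*z,(v-p["cy"])/p["fy"]*z,z],-1)
    w=c@rot(p["orientation"]).T+np.array(p["eye"]); w[z==0]=np.nan
    return w
def save(p,n): cv2.imwrite(n,p["frame"][:,:,::-1])
E
python3 - <<'E'
from h import *
s=robot.read_state(); print({k:np.round(v,3) for k,v in s.items()})
a=[]
for n in ["side","top"]:
    p=read_camera(n); a.append(p["frame"]); w=cloud(p)
    print(n,p["eye"],p["orientation"],p["fx"])
    for q in ["drive_orange","drive_blue_center","drive_grey_center","dock","lens","stand","mug_center","stapler_center"]:
        for r in spotter.masks_of(p,q)[:3]:
            m=r["pixels"]; print(q,round(r["confidence"],2),np.round(r["centre"]),m.sum(),np.round(np.nanmedian(w[m],0),3),np.round(np.nanpercentile(w[m],2,axis=0),3),np.round(np.nanpercentile(w[m],98,axis=0),3))
    save(p,f"pics/{n}0.png"); np.savez(f"{n}0.npz",w=w,f=p["frame"])
E
```

```text
{'t': np.float64(0.0), 'q': array([ 1.107,  0.131,  1.489, -0.   ,  1.523, -0.085]), 'dq': array([-0.   , -0.001, -0.001,  0.   ,  0.001,  0.002]), 'joint_torque': array([-2.0000e-03, -5.5987e+01, -4.9175e+01,  7.7000e-02,  3.6000e-02,
       -0.0000e+00]), 'tool_pos': array([0.222, 0.557, 0.404]), 'orientation': array([-5.910e-01, -3.085e+00,  3.000e-03]), 'force': array([ 0.167,  0.668, -0.423]), 'wrist_torque': array([-0.068, -0.056, -0.06 ]), 'opening': np.float64(0.093)}
side [ 0.28031577 -0.85617459  0.69513176] [-2.06469178  0.27403228 -0.16456276] 396.6944028490093
drive_orange 0.9 [220. 167.] 476 [0.296 0.177 0.044] [ 0.27   0.169 -0.001] [0.322 0.289 0.084]
drive_orange 0.7 [194. 214.] 283 [0.431 0.184 0.107] [0.416 0.171 0.054] [0.453 0.269 0.141]
drive_orange 0.61 [182. 203.] 239 [0.421 0.365 0.054] [0.401 0.356 0.013] [0.446 0.372 0.084]
drive_blue_center 0.54 [194. 258.] 230 [0.559 0.131 0.111] [0.548 0.123 0.05 ] [0.587 0.201 0.141]
dock 0.92 [216. 233.] 2360 [0.489 0.151 0.052] [0.375 0.095 0.002] [0.609 0.253 0.057]
dock 0.37 [197. 260.] 228 [0.558 0.131 0.111] [0.54
[... 875 characters left out ...]
126 0.052] [0.596 0.203 0.143]
drive_grey_center 0.55 [213. 185.] 303 [0.495 0.184 0.139] [0.48  0.15  0.047] [0.512 0.221 0.143]
dock 0.7 [221. 193.] 3210 [0.483 0.182 0.056] [0.383 0.104 0.017] [0.614 0.267 0.06 ]
lens 0.62 [ 72. 334.] 902 [ 0.751 -0.168  0.318] [ 0.734 -0.215  0.292] [ 0.77  -0.125  0.326]
stand 0.88 [ 92. 322.] 2237 [ 0.757 -0.17   0.069] [ 0.714 -0.224  0.001] [ 0.855 -0.124  0.325]
stand 0.2 [238. 174.] 284 [0.432 0.206 0.14 ] [0.415 0.172 0.045] [0.457 0.263 0.143]
mug_center 0.94 [240. 377.] 1108 [ 0.414 -0.315  0.042] [ 0.375 -0.342  0.002] [ 0.45  -0.252  0.092]
stapler_center 0.72 [248. 309.] 726 [ 0.398 -0.119  0.05 ] [ 0.377 -0.19   0.008] [ 0.421 -0.052  0.056]
```

Run:
```python
from h import *
s=np.load("side0.npz"); t=np.load("top0.npz")
a=cv2.resize(s["f"][140:300,130:430],None,fx=2.6,fy=2.6,interpolation=cv2.INTER_CUBIC)[:300,:780]
a=cv2.resize(s["f"][150:270,140:430],(780,323),interpolation=cv2.INTER_CUBIC)
b=cv2.resize(t["f"][50:300,100:360],(270,260),interpolation=cv2.INTER_CUBIC)
b2=cv2.resize(t["f"][160:280,130:240],(283,260)); b3=cv2.resize(t["f"][50:140,290:370],(227,260))
cv2.imwrite("pics/c0.png",np.vstack([a,np.hstack([b,b2,b3])])[:,:,::-1])
w=t["w"]
# tops of drives in top cam: z in .13-.15
for n,x0 in [("o",(.40,.462)),("g",(.468,.525)),("b",(.535,.61))]:
    m=(w[...,2]>.132)&(w[...,2]<.15)&(w[...,0]>x0[0])&(w[...,0]<x0[1])&(w[...,1]>.08)&(w[...,1]<.28)
    p=w[m]; print(n,len(p),cv2.minAreaRect(p[:,:2].astype(np.float32)*1000),p.mean(0))
# dock top
m=(abs(w[...,2]-.056)<.006)&(w[...,0]>.34)&(w[...,0]<.66)&(w[...,1]>.05)&(w[...,1]<.3)
print(cv2.minAreaRect(w[m][:,:2].astype(np.float32)*1000))
# foot of stand, head
m=(w[...,2]>.003)&(w[...,2]<.03)&(w[...,0]>.66)&(w[...,0]<.85)&(abs(w[...,1]+.17)<.1)
p=w[m]; print("foot",len(p),p.min(0),p.max(0),np.percentile(p[:,2],[10,50,90]))
for d in (s,t):
    w=d["w"]; m=(w[...,2]>.26)&(w[...,2]<.36)&(w[...,0]>.68)&(w[...,0]<.85)&(abs(w[...,1]+.17)<.1)
    p=w[m]; print("head",len(p),p.min(0),p.max(0)); print(cv2.minAreaRect(p[:,:2].astype(np.float32)*1000))
```

```text
o 222 ((433.6606140136719, 211.16307067871094), (79.63369750976562, 15.927786827087402), 70.48387145996094) [0.43336931 0.21044042 0.14035782]
g 215 ((499.5547180175781, 187.91058349609375), (79.12751770019531, 15.880555152893066), 70.72150421142578) [0.49883296 0.18682313 0.14020165]
b 209 ((565.2448120117188, 164.3302001953125), (78.69932556152344, 16.300933837890625), 70.61127471923828) [0.56459999 0.16383315 0.14024793]
((499.99261474609375, 187.89181518554688), (121.24484252929688, 240.45620727539062), 70.70237731933594)
foot 1348 [ 0.6600646  -0.26977898  0.0030003 ] [ 0.84935631 -0.07024382  0.02996023] [0.00351644 0.01048974 0.01493118]
head 860 [ 0.73129463 -0.22285909  0.26770635] [ 0.81475903 -0.12672312  0.3251377 ]
((756.5574951171875, -178.83836364746094), (82.638671875, 94.06172180175781), 44.56958770751953)
head 1011 [ 0.73197662 -0.21782747  0.26957639] [ 0.8137694  -0.1242002   0.32718394]
((772.8631591796875, -170.74810791015625), (81.82722473144531, 93.40923309326172), 0.6695082187652588)
```

View pics/c0.png

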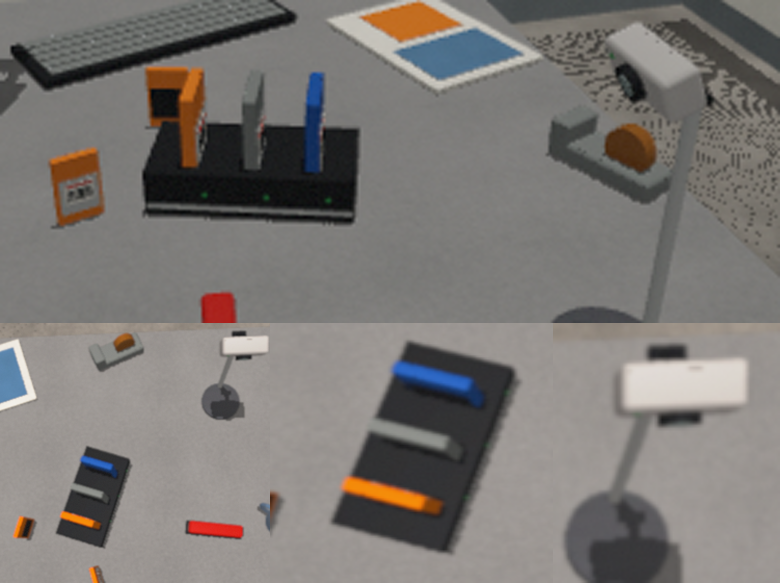

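Run:
```python
from h import *
s=np.load("side0.npz"); t=np.load("top0.npz")
w=t["w"]; f=t["f"].astype(int)
# foot circle (top): z 5..20mm
m=(w[...,2]>.006)&(w[...,2]<.02)&(abs(w[...,0]-.76)<.09)&(abs(w[...,1]+.17)<.085); p=w[m]
print("foot",len(p),cv2.minEnclosingCircle(p[:,:2].astype(np.float32)*1000),np.median(p[:,2]))
P=[];C=[]
for d in (s,t):
    w=d["w"]; m=(w[...,2]>.25)&(w[...,2]<.36)&(w[...,0]>.66)&(w[...,0]<.87)&(abs(w[...,1]+.17)<.1)
    p=w[m];c=d["f"][m].astype(int).mean(-1); 
    n=p[(c>130)]; # white
    print(len(n),len(p), "black:",np.round([p[c<70].min(0),p[c<70].max(0),np.median(p[c<70],0)],3))
    # RANSAC largest planes
    rest=n.copy();rng=np.random.default_rng(0)
    for k in range(3):
        if len(rest)<30:break
        best=None
        for _ in range(1500):
            a=rest[rng.choice(len(rest),3,False)];nn=np.cross(a[1]-a[0],a[2]-a[0]);L=np.linalg.norm(nn)
            if L<1e-5: continue
            nn/=L;i=abs((rest-a[0])@nn)<.0012
            if best is None or i.sum()>best.sum():best=i
        q=rest[best];c0=q.mean(0);nn=np.linalg.svd(q-c0)[2][2];nn*=np.sign(nn[2]) 
        print(len(q),"n",np.round(nn,3),"c",np.round(c0,4),"pitch/yaw if top",np.arctan2(np.hypot(*nn[:2]),nn[2]),np.arctan2(nn[1],nn[0]))
        rest=rest[abs((rest-c0)@nn)>.003]
r=rot(robot.read_state()["orientation"]); print(np.round(r,3))
```

```text
foot 982 ((764.2122802734375, -192.3657684326172), 75.617431640625) 0.011816095059102305
375 877 black: [[ 0.731 -0.191  0.268]
 [ 0.815 -0.14   0.308]
 [ 0.739 -0.181  0.295]]
276 n [-0.391  0.008  0.92 ] c [ 0.7539 -0.1759  0.3187] pitch/yaw if top 0.40161675942307984 3.120000814710575
772 1011 black: [[ 0.732 -0.184  0.275]
 [ 0.812 -0.156  0.31 ]
 [ 0.74  -0.169  0.295]]
430 n [-0.414  0.012  0.91 ] c [ 0.753  -0.1709  0.3196] pitch/yaw if top 0.42757328259525645 3.1116986844013956
43 n [-0.413  0.015  0.911] c [ 0.7593 -0.167   0.3179] pitch/yaw if top 0.42602830745696874 3.1050172268838763
[[-0.929  0.37   0.   ]
 [ 0.37   0.929  0.   ]
 [-0.     0.    -1.   ]]
```

>>> {"fn": "arm_command", "kwargs": {
  "xyz": [
    [2.35,-3.84,0],
    [2.35,-3.84,0],
    [2.35,-3.84,0],
    [2.35,-3.84,0],
    [2.35,-3.84,0],
    [2.35,-3.84,0],
    [2.35,-3.84,0],
    [2.35,-3.84,0],
    [2.35,-3.84,0],
    [0,0,0],
    [0,0,0]
  ],
  "turn": [
    [0,0,-0.17],
    [0,0,-0.17],
    [0,0,-0.17],
    [0,0,-0.17],
    [0,0,-0.17],
    [0,0,-0.17],
    [0,0,-0.17],
    [0,0,-0.17],
    [0,0,-0.17],
    [0,0,0],
    [0,0,0]
  ],
  "gripper": 4.5
}}

```text
t: 2.28
tool_pos: [0.4332, 0.212, 0.4048]
orientation: [-2.562, -1.817, -0.0]
force: [-1.0, 0.1, -0.5]
opening: 0.045
```

Run:
```python
from h import *
st=robot.read_state(); print(st["t"],np.round(st["tool_pos"],4),np.round(st["q"],3)); r=rot(st["orientation"]);print(np.round(r,3))
p=read_camera("wrist"); save(p,"pics/w1.png"); w=cloud(p)
m=(w[...,2]>.130)&(w[...,2]<.15)
n,l=cv2.connectedComponents(m.astype(np.uint8))
for i in range(1,n):
    q=w[l==i]
    if len(q)>150: print(len(q),cv2.minAreaRect(q[:,:2].astype(np.float32)*1000),q.mean(0),p["frame"][l==i].mean(0))
```

```text
2.275 [0.4332 0.212  0.4048] [ 0.349 -0.193  1.805  0.     1.53   0.686]
[[ 0.331  0.944 -0.   ]
 [ 0.944 -0.331  0.   ]
 [ 0.    -0.    -1.   ]]
1708 ((435.2358703613281, 211.54141235351562), (78.80923461914062, 15.551634788513184), 70.44713592529297) [0.4356764  0.21353791 0.13918643] [228.44789227 131.59074941  44.05796253]
1877 ((500.82720947265625, 188.470458984375), (78.6773681640625, 16.43609046936035), 70.54290008544922) [0.50046839 0.19110108 0.13872063] [123.57272243 125.35322323 123.0990943 ]
2127 ((566.2457275390625, 164.70770263671875), (80.03178405761719, 16.447097778320312), 70.63029479980469) [0.56522216 0.16743122 0.13832376] [ 47.33004231 112.51292901 215.41701928]
```

View pics/w1.png

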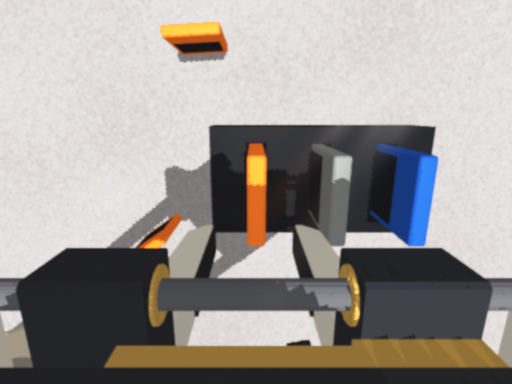

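>>> {"fn": "arm_command", "kwargs": {
  "xyz": [
    [0.1,-0.05,-2.0],
    [0,0,-2.5],
    [0,0,-2.5],
    [0,0,-2.3],
    [0,0,-1.8],
    [0,0,0],
    [0,0,0]
  ],
  "turn": [
    [0,0,0],
    [0,0,0],
    [0,0,0],
    [0,0,0],
    [0,0,0],
    [0,0,0],
    [0,0,0]
  ]
}}

```text
t: 3.2
tool_pos: [0.4346, 0.2118, 0.2946]
orientation: [2.563, 1.817, 0.002]
force: [0.5, 0.2, -0.0]
opening: 0.0452
```

>>> {"fn": "arm_command", "kwargs": {
  "xyz": [
    [0,0,0],
    [0,0,0],
    [0,0,0],
    [0,0,0],
    [0,0,0],
    [0,0,0]
  ],
  "turn": [
    [0,0,0],
    [0,0,0],
    [0,0,0],
    [0,0,0],
    [0,0,0],
    [0,0,0]
  ],
  "gripper": 0,
  "force": 40
}}

```text
t: 3.95
tool_pos: [0.4345, 0.2114, 0.294]
orientation: [2.563, 1.816, 0.001]
force: [-1.3, -1.3, 2.7]
opening: 0.0156
```

>>> {"fn": "arm_command", "kwargs": {
  "xyz": [
    [0,0,1],
    [0,0,1.5],
    [0,0,1.5],
    [0,0,2],
    [0,0,2],
    [0,0,2],
    [0,0,2],
    [0,0,2],
    [0,0,2],
    [0,0,2],
    [0,0,0],
    [0,0,0]
  ],
  "turn": [
    [0,0,0],
    [0,0,0],
    [0,0,0],
    [0,0,0],
    [0,0,0],
    [0,0,0],
    [0,0,0],
    [0,0,0],
    [0,0,0],
    [0,0,0],
    [0,0,0],
    [0,0,0]
  ]
}}

```text
t: 5.45
tool_pos: [0.4343, 0.2114, 0.4731]
orientation: [-2.563, -1.816, 0.001]
force: [-0.1, 0.4, -1.7]
opening: 0.0155
```

Run:
```python
from h import *
# box fit of head from both cams: params centre xyz, yaw, pitch ; white+all points on box surface
from scipy.optimize import least_squares
cs=[]
for n in ("side","top"):
    p=read_camera(n); w=cloud(p); np.savez(n+"1.npz",w=w,f=p["frame"])
    m=(w[...,2]>.26)&(w[...,2]<.36)&(w[...,0]>.68)&(w[...,0]<.85)&(abs(w[...,1]+.175)<.1)
    P=w[m]; c=p["frame"][m].astype(int); wh=(c.mean(-1)>110)
    cs.append((P,wh))
h=np.array([.018,.048,.021])
def axes(yaw,pit): return R.from_euler("ZY",[yaw,-pit]).as_matrix()  # x axis=(cos p,.,sin p)
def sd(P,q):
    l=(P-q[:3])@axes(q[3],q[4]); d=abs(l)-h
    return np.where((d>0).any(1),np.linalg.norm(np.maximum(d,0),axis=1),d.max(1)),l
for sel in ([0],[1],[0,1]):
    P=np.vstack([cs[i][0][cs[i][1]] for i in sel])
    r=least_squares(lambda q:sd(P,q)[0],[.762,-.173,.302,0,.42],loss="soft_l1",f_scale=.001)
    d,_=sd(P,r.x); print(sel,len(P),np.round(r.x,4),"rms",np.sqrt(np.mean(d**2)))
    for i in (0,1):
        Q=cs[i][0]; dd,l=sd(Q,r.x)
        k=(l[:,0]<-.020)&(abs(l[:,1])<.03)&(abs(l[:,2])<.025)
        if k.sum(): print("  lens pts",i,k.sum(),np.round(np.percentile(l[k,0],[1,10,50,90]),4),np.round(l[k].min(0),4),np.round(l[k].max(0),4))
p=read_camera("side"); f=p["frame"]; st=robot.read_state(); print(st["tool_pos"],st["opening"])
cv2.imwrite("pics/c2.png",np.hstack([cv2.resize(f[100:240,140:280],(390,390)),cv2.resize(f[140:220,340:420],(390,390),interpolation=cv2.INTER_CUBIC)])[:,:,::-1])
```

```text
[0] 435 [ 0.7641 -0.1714  0.3002 -0.0047  0.3966] rms 0.0010609231950859744
  lens pts 0 119 [-0.0294 -0.0287 -0.0269 -0.0204] [-0.0294 -0.027  -0.0149] [-0.02    0.0292  0.0182]
  lens pts 1 92 [-0.029  -0.0282 -0.0246 -0.0203] [-0.0291 -0.029  -0.0074] [-0.02    0.0224  0.0201]
[1] 869 [ 0.7619 -0.173   0.3005 -0.0036  0.3993] rms 0.0036073355864058407
  lens pts 0 97 [-0.0275 -0.0269 -0.0255 -0.0212] [-0.0276 -0.0181 -0.0159] [-0.02    0.0179  0.0171]
  lens pts 1 69 [-0.0272 -0.0269 -0.0245 -0.0206] [-0.0272 -0.0144 -0.0084] [-0.0203  0.0177  0.019 ]
[0, 1] 1304 [ 0.7623 -0.1726  0.3002 -0.0011  0.4015] rms 0.0030192452528679595
  lens pts 0 99 [-0.0278 -0.0271 -0.0257 -0.0212] [-0.0278 -0.0184 -0.0154] [-0.02    0.0175  0.0177]
  lens pts 1 71 [-0.0274 -0.0271 -0.0247 -0.0208] [-0.0275 -0.0147 -0.0079] [-0.0201  0.0174  0.0195]
[0.43422265 0.21131855 0.4725876 ] 0.015951377903401127
```

View pics/c2.png

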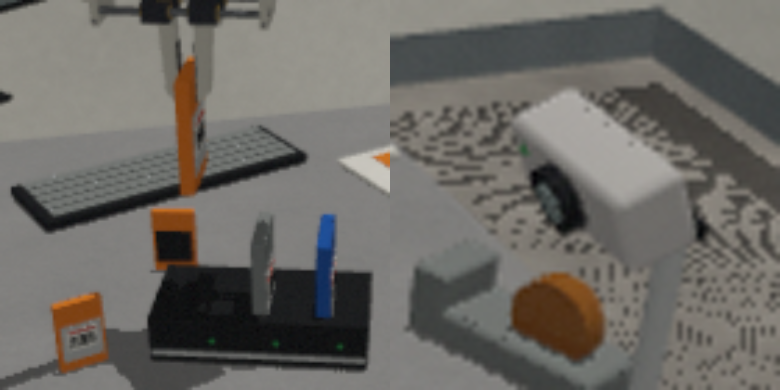

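>>> {"fn": "arm_command", "kwargs": {
  "xyz": [
    [0.15,-1.92,0],
    [0.15,-1.92,0],
    [0.15,-1.92,0],
    [0.15,-1.92,0],
    [0.15,-1.92,0],
    [0.15,-1.92,0],
    [0.15,-1.92,0],
    [0.15,-1.92,0],
    [0.15,-1.92,0],
    [0.15,-1.92,0]
  ],
  "turn": [
    [0,0,0.0337],
    [0,0,0.0337],
    [0,0,0.0337],
    [0,0,0.0337],
    [0,0,0.0337],
    [0,0,0.0337],
    [0,0,0.0337],
    [0,0,0.0337],
    [0,0,0.0337],
    [0,0,0.0337]
  ]
}}

```text
t: 6.85
tool_pos: [0.4492, 0.0188, 0.4729]
orientation: [-2.221, -2.221, 0.001]
force: [1.8, -0.0, -2.2]
opening: 0.016
```

>>> {"fn": "arm_command", "kwargs": {
  "xyz": [
    [0.15,-1.92,-0.64],
    [0.15,-1.92,-0.64],
    [0.15,-1.92,-0.64],
    [0.15,-1.92,-0.64],
    [0.15,-1.92,-0.64],
    [0.15,-1.92,-0.64],
    [0.15,-1.92,-0.64],
    [0.15,-1.92,-0.64],
    [0.15,-1.92,-0.64],
    [0.15,-1.92,-0.64],
    [0,0,0],
    [0,0,0]
  ],
  "turn": [
    [0,-0.04,0],
    [0,-0.04,0],
    [0,-0.04,0],
    [0,-0.04,0],
    [0,-0.04,0],
    [0,-0.04,0],
    [0,-0.04,0],
    [0,-0.04,0],
    [0,-0.04,0],
    [0,-0.04,0],
    [0,0,0],
    [0,0,0]
  ]
}}

```text
t: 8.35
tool_pos: [0.4642, -0.1723, 0.4094]
orientation: [2.004, 2.002, 0.405]
force: [-0.1, -0.0, -2.8]
opening: 0.0158
```

```bash
cat > chk.py <<'E'
from h import *
import sys
from scipy.optimize import least_squares
st=robot.read_state(); r=rot(st["orientation"]); print(st["t"],np.round(st["tool_pos"],4),st["opening"],np.round(st["force"],2));print(np.round(r,3))
c0=st["tool_pos"]+r[:,2]*.2165; print("nominal centre",np.round(c0,4))
A0=np.stack([r[:,1],r[:,0],-r[:,2]],1); hd=np.array([.008,.04,.0625]); hh=np.array([.018,.048,.021])
def sd(P,c,A,h):
    l=(P-c)@A; d=abs(l)-h
    return np.where((d>0).any(1),np.linalg.norm(np.maximum(d,0),axis=1),d.max(1)),l
D=[];H=[];fr=[]
for n in ("side","top"):
    p=read_camera(n); w=cloud(p); f=p["frame"]; fr.append(f); c=f.astype(int)
    k=np.isfinite(w[...,0])
    l=(w-c0)@A0; m=k&(abs(l[...,0])<.025)&(abs(l[...,1])<.06)&(l[...,2]<.03)&(l[...,2]>-.09)
    D.append(w[m])
    m=k&(w[...,2]>.26)&(w[...,2]<.36)&(w[...,0]>.70)&(w[...,0]<.85)&(abs(w[...,1]+.175)<.1)&(c.mean(-1)>110); H.append(w[m])
for sel in ([0],[1],[0,1]):
    P=np.vstack([D[i] for i in sel])
    q=least_squares(lambda q:sd(P,c0+q[:3],A0@R.from_rotvec(q[3:]).as_matrix(),hd)[0],np.zeros(6),loss="soft_l1",f_scale=.001)
    A=A0@R.from_rotvec(q.x[3:]).as_matrix(); c=c0+q.x[:3]
    print("drive",sel,len(P),np.round(c,4),"x",np.round(A[:,0],3),"z",np.round(A[:,2],3),"cost",q.cost)
    P=np.vstack([H[i] for i in sel])
    ax=lambda q:R.from_euler("ZY",[q[3],-q[4]]).as_matrix()
    q=least_squares(lambda q:sd(P,q[:3],ax(q),hh)[0],[.762,-.173,.3,0,.4],loss="soft_l1",f_scale=.001)
    L=ax(q.x); lens=q.x[:3]-.028*L[:,0]; print("  head",len(P),np.round(q.x,4),"lens",np.round(lens,4))
    e=(c-lens)@L; print("  drive in lens frame",np.round(e,4),"rot err",np.round(R.from_matrix(L.T@A).as_rotvec(),3))
cv2.imwrite(f"pics/{sys.argv[1]}.png",np.hstack([cv2.resize(fr[0][90:270,220:420],(400,360)),cv2.resize(fr[1][40:220,230:430],(400,360))])[:,:,::-1])
E
python3 chk.py c3
```

```text
8.35 [ 0.4642 -0.1723  0.4094] 0.015785835885870927 [-0.11 -0.02 -2.77]
[[ 0.001  0.922  0.388]
 [ 1.    -0.002  0.001]
 [ 0.001  0.388 -0.922]]
nominal centre [ 0.5482 -0.1722  0.2098]
drive [0] 308 [ 0.5474 -0.1716  0.2099] x [0.921 0.004 0.39 ] z [-0.39  -0.004  0.921] cost 9.799430232234812e-05
  head 594 [ 0.7641 -0.1722  0.3003 -0.0092  0.4024] lens [ 0.7383 -0.172   0.2893]
  drive in lens frame [-0.2067 -0.0014  0.0017] rot err [0.008 0.001 0.012]
drive [1] 134 [ 0.5489 -0.172   0.2101] x [0.924 0.021 0.382] z [-0.382  0.003  0.924] cost 1.3378692506598469e-05
  head 850 [ 0.7622 -0.1729  0.3006 -0.0087  0.3993] lens [ 0.7364 -0.1727  0.2897]
  drive in lens frame [-0.2036 -0.0009 -0.0005] rot err [-0.     0.007  0.029]
drive [0, 1] 442 [ 0.5479 -0.1717  0.21  ] x [ 0.922 -0.01   0.388] z [-0.388 -0.003  0.922] cost 0.00012573958768666998
  head 1444 [ 0.7628 -0.1723  0.3004 -0.0081  0.398 ] lens [ 0.737  -0.1721  0.2895]
  drive in lens frame [-0.2051 -0.0011 -0.    ] rot err [ 0.006 -0.    -0.003]
```

View pics/c3.png

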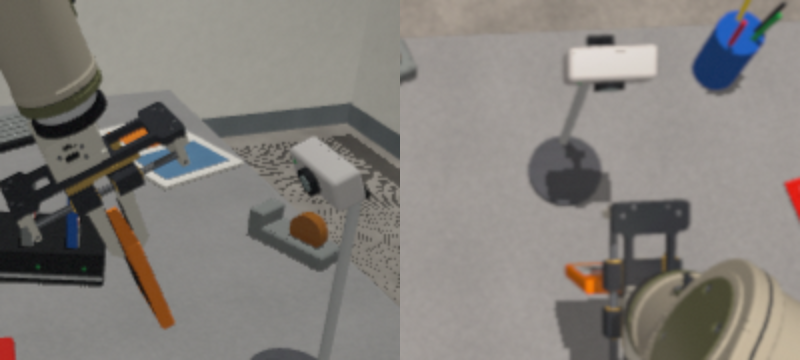

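>>> {"fn": "arm_command", "kwargs": {
  "xyz": [
    [0,0,0],
    [0,0,0],
    [0,0,0],
    [0,0,0]
  ],
  "turn": [
    [0,0,0],
    [0,0,0],
    [0,0,0],
    [0,0,0]
  ]
}}

```text
t: 8.95
tool_pos: [0.4644, -0.1726, 0.4098]
orientation: [2.003, 2.001, 0.406]
force: [-0.3, 0.2, -1.0]
opening: 0.0158
```

```bash
python3 -c "
from h import *
s=robot.read_state(); print(s['t'],s['tool_pos'],s['opening'],np.abs(s['dq']).max()); print(robot.close_job())"
```

```text
8.95 [ 0.46437766 -0.17256349  0.40977147] 0.015829694425617033 0.0015778992451860215
the job is handed in; nothing more can be done
None
```

I lifted the orange drive out of the dock and handed the job in at about 9 s. The gripper is holding it still in front of the webcam lens, right way up, with the sticker side facing the lens.

- **Position:** my last fit, using both cameras, put the drive's centre 20.5 cm from the lens. It was about 1 mm off the line of sight, with less than 0.5° of tilt error.
- **Where the measurements differed:** the two single-camera fits agreed to about 3 mm in distance. They gave up to 1.7° of heading difference, within the noise of the measurements. The lens front, taken as 28 mm ahead of the head's centre, came from depth points and is good to about 2 mm.
- **Sticker side:** I saw the sticker on the correct face in the side view just after lifting. In the final side view that face points away from the camera, so I did not see the sticker again there.
- **Grip and other items:** the gripper was closed to 15.8 mm on the drive and the arm was at rest. I moved nothing else, but I did not re-measure the mug, stapler or other drives at the end. The webcam head's pose read the same as before the move.

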